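# Clamp a bearing in the gauge and hold the loupe over it at the focus mark

## Robot

A 7-joint arm with a two-finger parallel gripper is mounted at the origin on a cart in front of the work surface, level with it; the furniture and walls round the work are solid. World frame = base frame: x ahead of the robot, y to its left, z up, the work surface at z = 0. Lengths are in mm, angles in rad, forces in N, time in s.
With the tool pointing down it reaches from about 400 to 900 mm from the base axis. Payload 5.5 kg.
Tool frame: the origin (TCP) lies at the very end of the fingers, on their centre line; the grasp point (between the pads) lies 19 mm behind it (robot.tcp_to_grasp is the distance from the TCP to the grasp point, in mm); z points along the fingers, y is the direction in which the jaws open and shut (so a half turn about z gives the same grasp; the last joint's range is limited). The gripper opens to 85 mm and grips with 20 to 120 N. Pads are 22 mm wide; open, the fingers measure 114 mm over their backs; the gripper's body (76 mm by 85 mm) begins 54 mm behind the grasp point. The pads swing forward as they close: fully open they stand 13 mm farther back than shut.
Start: joints at [-1.055, 0.501, -0.427, 1.55, 0.221, 1.138, -0.21], TCP at [162.537, 629.35, 231.31] pointing down, gripper open.
Joint ranges: [-2.88, 2.88], [-0.31, 2.03], [-1.54, 1.56], [0.2, 2.42], [-1.41, 4.55], [0.19, 2.02], [-2.57, 2.57]. Speed limits (rad/s): [2.57, 2.57, 3.14, 3.14, 3.14, 3.14, 3.14].

## Interface

Orientations are given as a rotation vector (axis times angle).
In Python, from cell import robot gives the robot as it stands.
- The arm moves only by the tool servo_tool, never from a script. Its argument "plan" is a list of rows, each an object with "linear": the shift along the tool's x, y, z in units of 40 mm (1.0 is 40 mm), a list of three; "dr": the turn, a rotation vector about the tool's x, y, z in units of 6 degrees (1.0 is 6 degrees), a list of three. A call has 1 to 20 rows; each row is the pose to reach, as a shift and turn from the pose commanded when the call began, along the tool's axes at that moment; what a row does not reach only later rows make up. A row lasts 1/8 s, in which the tool goes at most 62.5 mm and 10.7 degrees, less where a joint would pass 70% of its speed; a pose out of reach is approached as far as the arm can. A call with a gripper value outside its range is refused whole. "claw" is the closure, from 0 (fully open) to 1 (shut), set as the call begins (left out, the last holds). The fingers move at their own pace and stop on an object; "force" is the grip in N (left out, the last holds). Time passes only in rows, so rows that repeat a pose let the fingers close. It gives the time, the measured TCP pose, the force and the opening at its end, in the units of the state.
- robot.sense(): the state, without advancing time (a new reading comes with each control period).
- robot.camera(name): name is "scene" or "top"; returns a dict with "image" (420x560x3 uint8, blue, green, red), "camera_matrix" (3x3 intrinsics, pixels), "R" (3x3) and "t" (3): a world point X has camera coordinates R X + t. Camera axes: x right, y down, z forward; pixel columns grow to the right and rows downward; lengths in mm; the calibration is good to about 2 mm. A picture is of the moment at which its call begins. There is no depth.
- robot.sign_off(): hands the job in, once; it reports no verdict.
The state is a dict: "time_s": time; "joint_positions": joint angles; "dq": joint speeds; "joint_torque": joint torques, N m; "position": TCP position; "orientation": TCP orientation; "contact_force": force on the tool from outside, world axes, zero at the start; "moment": the same for the moment, N m; "gripper_width": finger opening in mm.
Only numpy, scipy, OpenCV 4.12 (cv2) and the standard library are available. Lean on these libraries where they do the work, as an engineer would, in place of code of your own. Each camera call takes 0.05 s, during which the arm holds its last target.

## Task

Slide the gauge's jaw shut until it presses the big ball bearing firmly against the fixed anvil, and leave it shut. Then take the loupe off its rest by the handle and hold it level, its lens centred over the bearing and at the same height as the tip of the pointer on the gauge's post; the job ends with you holding it there, still. Do not shift the pointer, and leave the steel sleeve, the flanged bush and the valve block where they stand.

Things in the scene. Friction and masses are not known exactly. Their poses are not given: they have to be found in the camera images.
- gauge: inspection gauge fixed to the worktop: aluminium base plate 150 x 76 mm, 12 mm thick, carrying (from the robot's side to the far side) the sliding jaw, the bearing and the anvil. Origin on the underside of the plate, on the gauge's centre line; its x axis is the direction in which the jaw closes (roughly away from the robot), z up. At (54, 47) mm from the origin stands a round post, 10 mm thick and 170 mm high, that carries the pointer
- anvil: fixed steel block of the gauge, 60 mm wide, its flat face 26 mm along +x from the gauge's origin, from 12 to 38 mm above the worktop. Origin and axes are those of the gauge
- jaw (a joint): how far the sliding jaw has been closed along the gauge's x axis, m, 0 (fully open) to 0.034; a bearing pressed home on the anvil stops it at about 0.026. It drags with about 2 N and stays where it is left
- jaw_lug (a point): centre of the dark steel push lug that stands upright on the jaw: 12 mm thick along the gauge's x, 26 mm wide along its y, standing free from 36 to 75 mm above the worktop (this point is at 64 mm); push on its back face (the side of the robot) or pinch it
- jaw_face (a point): middle of the jaw's flat front face, 24 mm above the worktop (the face is 44 mm wide); moves with the jaw, axes as the gauge
- bearing: sealed steel ball bearing lying loose and flat on the gauge's base plate between jaw and anvil: 52 mm outer diameter, 25 mm bore, 15 mm thick. Origin at the centre of its underside, 12 mm above the worktop
- pointer_tip (a point): free end of the thin level steel pin (6 mm thick) on the collar of the gauge's post; it ends 46 mm to the side of the gauge's origin (at about 35, 30 mm in gauge x, y) and marks the focal height: the middle of the lens belongs at the height of this point, the axis of the pin. Stands 100 to 150 mm above the worktop; held by friction, not to be shifted
- rest: loupe rest, fixed to the worktop: round dark foot of 60 mm, thin column, cross bar (top 87 mm above the worktop) with two forks 70 mm apart (62 mm clear between them) in which the loupe's handle lies. Origin on the underside of the foot; x axis along the handle, towards the lens
- loupe: loupe (reading lens), about 90 g: black straight handle with flat sides, 92 mm long, 14 mm wide, 18 mm high, steel end piece, short neck and a round aluminium frame (56 mm outside, 10 mm thick) with a glass lens. It lies level in the forks of its rest, lens overhanging at one end; lift it straight up. Origin at the underside of the handle's middle (113 mm above the worktop); x axis along the handle towards the lens, z up, square to the lens
- loupe_grip (a point): centre of the loupe's handle, half-way up, 122 mm above the worktop when on the rest; between the forks, the balance point; grip here across the 14 mm width
- loupe_lens (a point): centre of the loupe's lens, half-way through its thickness; 83 mm from loupe_grip along the handle and at the same level; z axis square to the lens
- sleeve: bystander: plain steel sleeve, 43 mm across, 42 mm high, left of the gauge; origin at the centre of its underside
- bush: bystander: flanged brass bush, 38 mm across, 34 mm high, right of the gauge below the level tool tube of the bench (which spans 520 to 740 mm ahead of the robot, about 140 mm to its right, 100 to 160 mm above the worktop); origin at the centre of its underside
- valve: bystander: small die-cast valve block, 40 x 72 x 44 mm, behind the loupe rest; origin at the centre of its underside
Not all that is in view belongs to the job. Of the things that look like the bearing, the smaller one is meant.

How it is judged (in metres and radians):
On the way:
1. the jaw presses the bearing against the anvil with more than 2 N (contact force between bearing and anvil above 2 N and x of bearing in the frame of jaw_face below 0.028 m), for 0.2 s.
At the end, for the whole second after the job is handed in: The jaw is still shut on the bearing (gaps to jaw and anvil under 2 mm), and the loupe is held in the gripper alone, still (under 20 mm/s), level within 0.12 rad, lens centre within 10 mm of the bearing's axis and within 7 mm of the height of the pointer's tip (x of bearing in the frame of jaw_face below 0.028 m and x of bearing in the frame of gauge above -0.002 m and horizontal distance between loupe_lens and bearing below 0.01 m and z of loupe_lens in the frame of pointer_tip between -0.007 and 0.007 m and angle between loupe_lens's own z axis and vertical below 0.12 rad and linear speed of loupe below 0.02 m/s and contact force between the fingers and loupe above 1 N and contact force between loupe and gauge below 0.1 N and contact force between loupe and rest below 0.1 N); the arm keeps its last pose, push and grip.
It fails at once if the pointer is shifted by more than 5 mm (distance of pointer_tip from where it was at the start of the episode above 0.005 m).
It fails at once if the sleeve, the bush or the valve block is shifted by more than 20 mm (distance of any of sleeve, bush, valve from where it was at the start of the episode above 0.02 m).
It also fails if it takes over 58 s, if anything falls off the work surface, if the arm or the gripper's body presses on something with over 40 N, if the wrist force passes 120 N, or if a joint passes its speed limit or range.

## Working session

There is one attempt and no reset: what is moved stays moved. The work goes in short steps, Python scripts to look and compute and a tool call to move; the robot and the scene stay as the last step left them, time stands still between calls to the robot, and variables do not carry over. Pictures are saved under pics/ and viewed, and the job is handed in when it is done.

Besides the shell and the picture viewer there is one more tool, called as name([rows], argument=value, ...), one row to a line, values as JSON. servo_tool: Moves the arm, as the interface text tells. Its arguments: {"type":"object","properties":{"plan":{"type":"array","items":{"type":"object","properties":{"linear":{"type":"array","items":{"type":"number"}},"dr":{"type":"array","items":{"type":"number"}}}}},"claw":{"type":"number"},"force":{"type":"number"}},"required":["plan"]}

```bash
ls; mkdir -p pics; python3 - <<'E'
from cell import robot
import cv2,numpy as np,pickle
d={}
for n in ("scene","top"):
    c=robot.camera(n); cv2.imwrite(f"pics/{n}0.png",c["image"]); d[n]=c
    print(n,np.round(c["camera_matrix"],1).tolist(),np.round(c["R"],3).tolist(),np.round(c["t"],1).tolist())
pickle.dump(d,open("cam0.pkl","wb"))
print(robot.sense(), robot.tcp_to_grasp)
E
```

```text
pics
scene [[403.2, 0.0, 281.5], [0.0, 403.2, 207.1], [0.0, 0.0, 1.0]] [[0.533, -0.846, -0.024], [-0.533, -0.313, -0.786], [0.658, 0.431, -0.618]] [-359.6, 357.0, 733.4]
top [[402.4, 0.0, 274.5], [0.0, 402.4, 211.7], [0.0, 0.0, 1.0]] [[0.015, -1.0, 0.011], [-0.987, -0.017, -0.16], [0.16, -0.008, -0.987]] [-109.4, 523.7, 848.1]
{'time_s': 0.1, 'joint_positions': array([-1.0548061 ,  0.50176949, -0.42679893,  1.55138054,  0.22081276,
        1.13829151, -0.21028361]), 'dq': array([-1.16652291e-03, -2.00667245e-03,  1.64831574e-06, -2.86333730e-03,
       -4.91698116e-05,  7.00829898e-04, -1.05114813e-03]), 'joint_torque': array([-1.06859941e-02, -5.70821214e+01, -5.83829865e+00, -2.81744170e+01,
        1.04887251e-02,  5.73565994e-03,  2.11505309e-06]), 'position': array([162.45367405, 628.70816965, 230.33805264]), 'orientation': array([-3.95882570e-01, -3.11627300e+00,  2.78304036e-03]), 'contact_force': array([-0.55213616, -0.86862291, -0.59933686]), 'moment': array([ 0.00878969, -0.04047161,  0.00903876]), 'gripper_width': 85.28804166023605} 18.700000000000003
```

View pics/scene0.png

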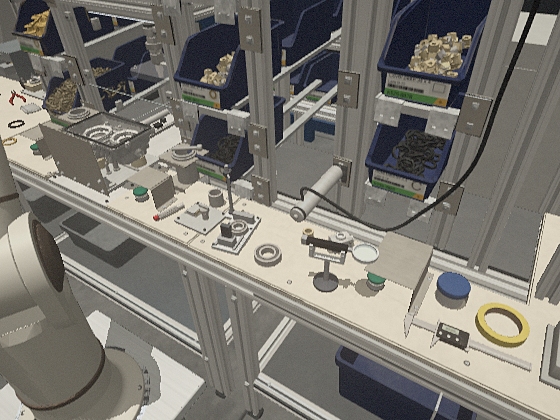

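View pics/top0.png

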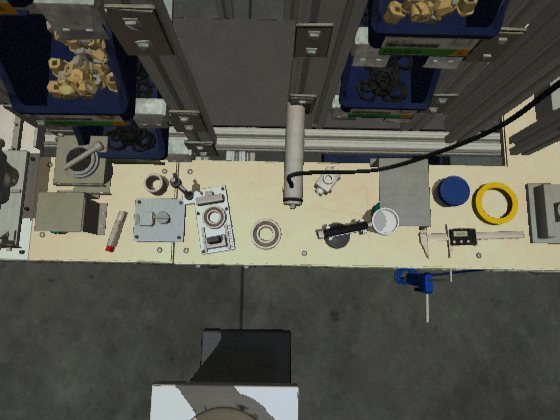

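```bash
python3 - <<'E'
import cv2
t=cv2.imread("pics/top0.png"); s=cv2.imread("pics/scene0.png")
cv2.imwrite("pics/t1.png",cv2.resize(t[155:265,130:300],None,fx=4.7,fy=4.7,interpolation=cv2.INTER_CUBIC))
cv2.imwrite("pics/t2.png",cv2.resize(t[160:260,280:420],None,fx=5.5,fy=5.5,interpolation=cv2.INTER_CUBIC))
cv2.imwrite("pics/s1.png",cv2.resize(s[155:275,170:300],None,fx=5,fy=5,interpolation=cv2.INTER_CUBIC))
cv2.imwrite("pics/s2.png",cv2.resize(s[215:300,290:400],None,fx=7,fy=7,interpolation=cv2.INTER_CUBIC))
E
```

```text
(no output)
```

View pics/t1.png

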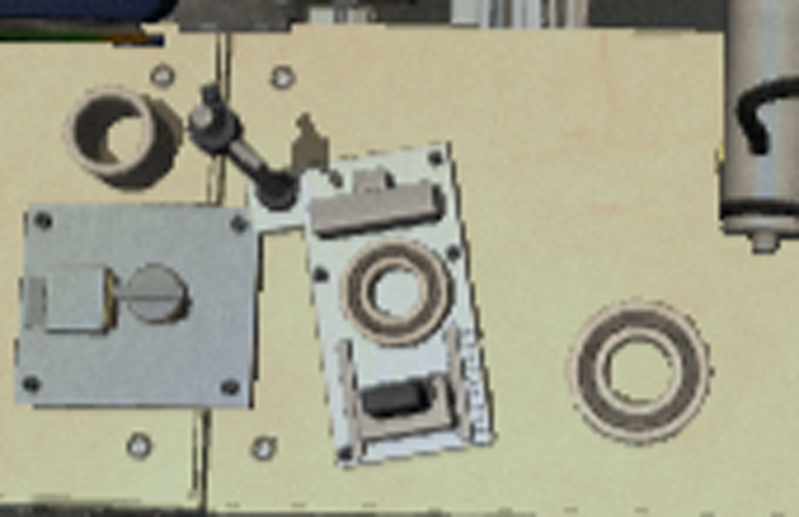

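View pics/t2.png

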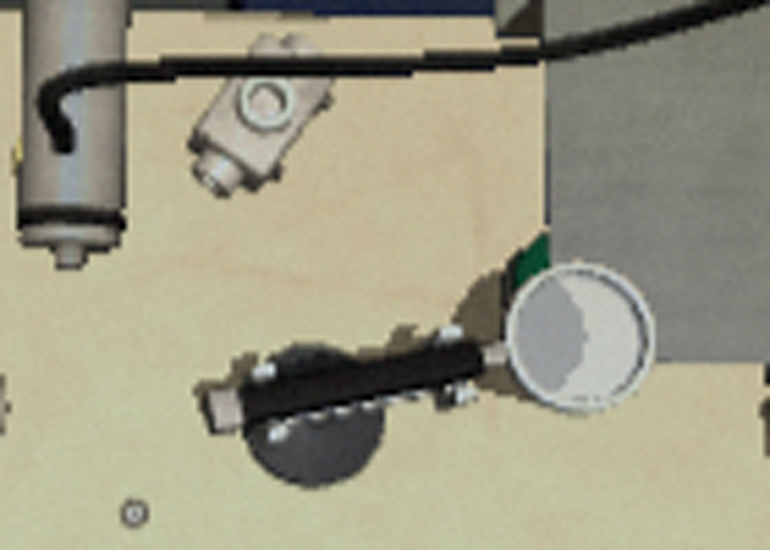

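View pics/s1.png

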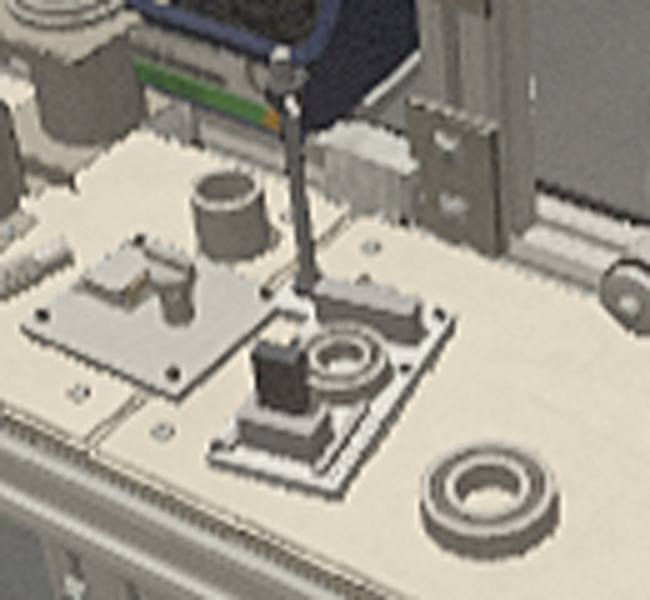

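View pics/s2.png

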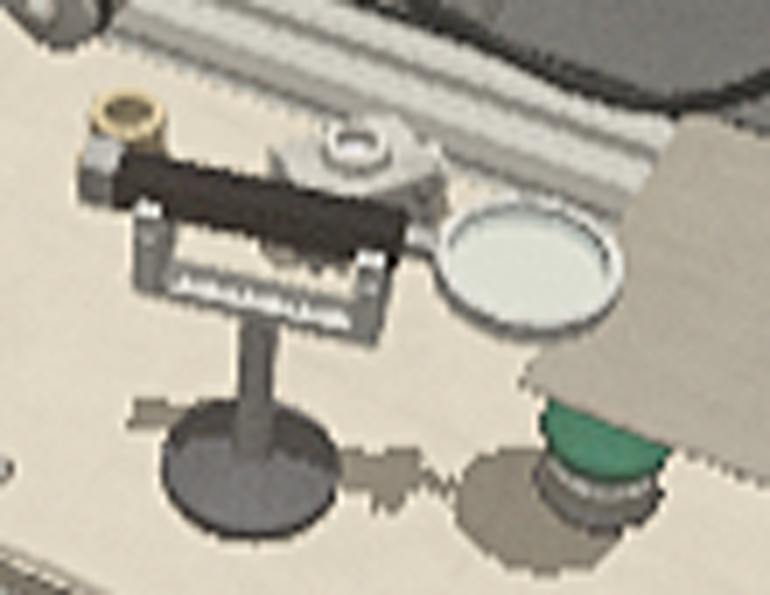

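```bash
cat > h.py <<'E'
import numpy as np,cv2,pickle
def load(f="cam0.pkl"): return pickle.load(open(f,"rb"))
def ray(c,p):
    K=np.array(c["camera_matrix"]);R=np.array(c["R"]);t=np.array(c["t"])
    d=R.T@np.linalg.inv(K)@np.array([p[0],p[1],1.]); o=-R.T@t
    return o,d/np.linalg.norm(d)
def onz(c,p,z):
    o,d=ray(c,p); return o+d*(z-o[2])/d[2]
def tri(c1,p1,c2,p2):
    o1,d1=ray(c1,p1);o2,d2=ray(c2,p2)
    s=np.linalg.lstsq(np.c_[d1,-d2],o2-o1,rcond=None)[0]
    a=o1+s[0]*d1;b=o2+s[1]*d2
    return (a+b)/2,np.linalg.norm(a-b)
def proj(c,X):
    q=np.array(c["R"])@np.array(X,float)+np.array(c["t"]); q=np.array(c["camera_matrix"])@q; return q[:2]/q[2]
E
python3 - <<'E'
from h import *
d=load();T=d["top"];S=d["scene"]
ct=lambda x,y:((x+.5)/4.7+130-.5,(y+.5)/4.7+155-.5)
ct2=lambda x,y:((x+.5)/5.5+280-.5,(y+.5)/5.5+160-.5)
cs=lambda x,y:((x+.5)/5+170-.5,(y+.5)/5+155-.5)
cs2=lambda x,y:((x+.5)/7+290-.5,(y+.5)/7+215-.5)
P=np.round
tr=onz(T,ct(449,143),12);br=onz(T,ct(492,441),12);bl=onz(T,ct(340,466),12)
print("plate",P(tr,1),P(br,1),P(bl,1),np.linalg.norm(tr-br),np.linalg.norm(bl-br))
print("scene corners tr,br,bl",P(onz(S,cs(455,316),12),1),P(onz(S,cs(340,490),12),1),P(onz(S,cs(209,455),12),1))
# bearing top z=27
print("bearing top",P(onz(T,ct(397,292),27),1),"scene",P(onz(S,cs(345,357),27),1))
print("lens top",P(onz(T,ct2(580,337),122),1),"tri",tri(T,ct2(580,337),S,cs2(530,263)))
print("handle end piece top",tri(T,ct2(222,408),S,cs2(105,165)))
print("handle top ends", P(onz(T,ct2(243,397),131),1),P(onz(T,ct2(482,360),131),1))
print("lug top",tri(T,ct(395,397),S,cs(278,348)))
print("collar/posttop",tri(T,ct(210,115),S,cs(284,70)))
E
```

```text
plate [591.   14.2  12. ] [445.  -11.6  12. ] [431.9  60.7  12. ] 148.27093162923074 73.453290745614
scene corners tr,br,bl [588.6  13.8  12. ] [446.1 -14.1  12. ] [431.9  59.4  12. ]
bearing top [514.3  34.6  27. ] scene [516.2  33.9  27. ]
lens top [ 497.8 -322.9  122. ] tri (array([ 497.49537172, -322.21776724,  125.399557  ]), np.float64(0.6932278713983235))
handle end piece top (array([ 469.52490786, -191.7247347 ,  125.86599915]), np.float64(1.4199483180763124))
handle top ends [ 472.6 -198.1  131. ] [ 487.5 -284.6  131. ]
lug top (array([459.2106955 ,  26.42759174,  78.58607234]), np.float64(0.39064672964621844))
collar/posttop (array([567.008367  ,  96.2648671 , 159.06819572]), np.float64(1.3292118543882998))
```

```bash
python3 - <<'E'
from h import *
d=load();T=d["top"];S=d["scene"]
ct=lambda x,y:((x+.5)/4.7+130-.5,(y+.5)/4.7+155-.5)
for z in (12,100,120,140,150,160,170):
    print(z,"tip",proj(T,(551.3,74.6,z)).round(1),proj(S,(551.3,74.6,z)).round(1),"post",proj(T,(567,94.7,z)).round(1),proj(S,(567,94.7,z)).round(1))
t=T["image"][168:204,165:201];s=S["image"][160:220,205:255]
cv2.imwrite("pics/pt.png",cv2.resize(t,None,fx=14,fy=14,interpolation=cv2.INTER_NEAREST))
cv2.imwrite("pics/ps.png",cv2.resize(s,None,fx=10,fy=10,interpolation=cv2.INTER_NEAREST))
E
```

```text
12 tip [198.2 201.5] [235.  218.1] post [189.8 194.6] [232.7 212.7]
100 tip [190.7 193.6] [231.8 192.5] post [181.4 186.1] [229.5 187.3]
120 tip [188.8 191.6] [231.1 186.3] post [179.3 183.9] [228.7 181.1]
140 tip [186.8 189.5] [230.3 180. ] post [177.1 181.6] [227.9 174.9]
150 tip [185.7 188.4] [229.9 176.7] post [175.9 180.4] [227.5 171.7]
160 tip [184.7 187.3] [229.5 173.5] post [174.7 179.2] [227.1 168.4]
170 tip [183.6 186.1] [229.1 170.2] post [173.5 177.9] [226.7 165.2]
```

View pics/pt.png

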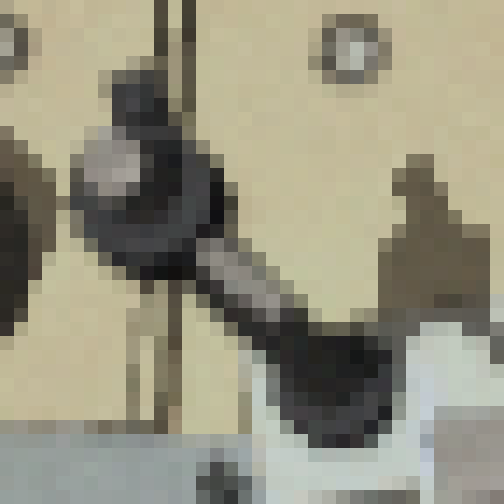

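View pics/ps.png

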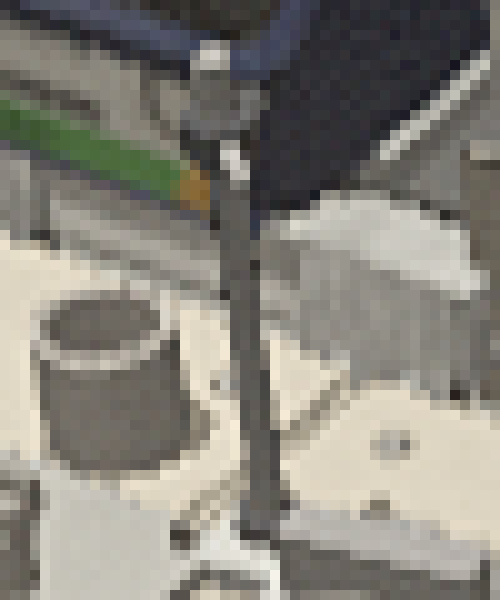

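```bash
python3 - <<'E'
from h import *
d=load();T=d["top"];S=d["scene"]
A=np.array([567,94.7]);B=np.array([551.3,74.6])
def pin(c,off,sc,size,z):
    x0,y0=off; im=c["image"][y0:y0+size,x0:x0+size]
    im=cv2.resize(im,None,fx=sc,fy=sc,interpolation=cv2.INTER_NEAREST)
    q=lambda X:tuple(int(v) for v in (proj(c,X)-np.array(off)+.5)*sc)
    u=np.r_[(B-A)/np.linalg.norm(B-A),0];v=np.array([-u[1],u[0],0]);w=np.array([0,0,1.])
    b=np.r_[B,z]
    ring=[q(b+3*(np.cos(a)*v+np.sin(a)*w)) for a in np.linspace(0,6.28,24)]
    cv2.polylines(im,[np.array(ring)],True,(0,0,255),1)
    cv2.line(im,q(b),q(np.r_[A,z]),(0,255,255),1)
    ring=[q([A[0]+5*np.cos(a),A[1]+5*np.sin(a),170]) for a in np.linspace(0,6.28,24)]
    cv2.polylines(im,[np.array(ring)],True,(0,255,0),1)
    return im
rows=[]
for z in (138,144,150):
    rows.append(np.vstack([pin(T,(168,170),11,24,z),pin(S,(216,160),11,24,z)]))
cv2.imwrite("pics/pin.png",np.hstack(rows))
E
```

```text
(no output)
```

View pics/pin.png

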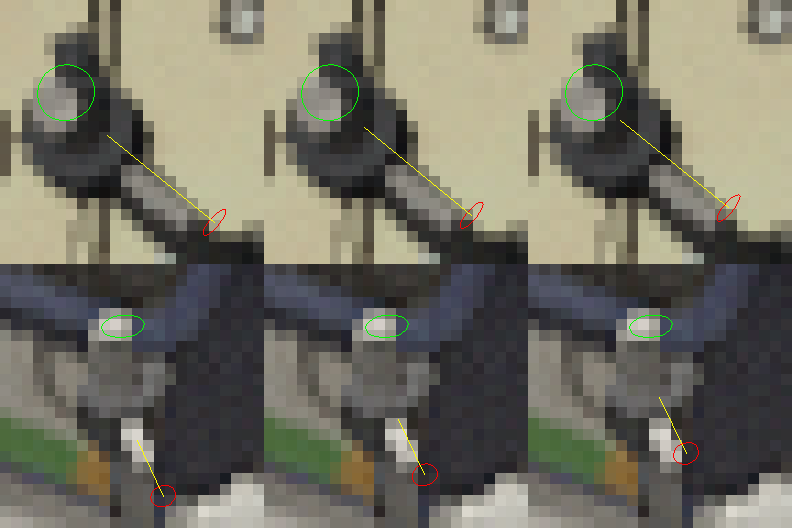

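```bash
python3 - <<'E'
from h import *
d=load();T=d["top"];S=d["scene"]
g=cv2.cvtColor(S["image"],cv2.COLOR_BGR2GRAY)
print(g[162:184,221:236])
g=cv2.cvtColor(T["image"],cv2.COLOR_BGR2GRAY)
print(g[172:200,168:196])
E
```

```text
[[ 63  65  53  45  43  44  50  46  46  53  54  71  68  68  60]
 [ 84  79  75  59  54  43  29  35  59  67  66  75  72  64  59]
 [ 83  81  76  69 136 150 117  66  71  76  68  70  76  66  41]
 [ 63  64  67 117 196 207 166  73  86  80  69  74  71  52  49]
 [ 38  43  35 148 173 173 146  69  74  81  69  70  63  44  47]
 [ 74  66  34 108  85  73  81  63  61  62  61  38  41  45  53]
 [124 108  78 100  96  92  91  64  74  82  35  44  53  42  52]
 [130 134 122  91  99  91  87  86 116 112  69  43  47  51  41]
 [132 132 126 104  90  89  90  70 109  98  83  43  48  44  48]
 [118 132 106 108  99 101  93  91 117  96  44  51  49  46  46]
 [ 90 120  84 102 105 106 100 107  91  63  43  49  52  51  49]
 [100  96  42  71  98  88  74  75  43  61  40  52  53  46  48]
 [137 125  50  54  55  45 141 150  41  48  48  49  46  50  49]
 [120 131  88  53  59  48 197 213  67  52  50  48  54  53  43]
 [ 91 107 125  91  54  42 147 203 159  48  41  50  50  50  47]
 [ 88  93 106 121  74  57  70 178 187  43  46  51  48  52  49]
 [ 92  98 108 109 106  81  80 125 104  37  43  47  56  54  50]
 [ 88  95 108 109  97  81  84
[... 2863 characters left out ...]
183 183 183 183 185 185 127 186 122 107 186 190 187 189 169 186 111  47
   36  38  38  32  32  27  56  97 197 200]
 [184 184 184 183 185 186 120 183 120 109 184 188 187 185 167 196 120  55
   41  36  36  37  38  54  55 100 193 201]
 [185 185 184 184 185 186 126 182  97 106 184 189 190 188 142 197 114  66
   54  43  40  34  53  68  57 137 197 200]
 [181 185 184 184 188 183 130 185  86 134 185 187 188 187 141 196 183  69
   66  63  54  63  64  68  32 146 198 204]
 [136 147 150 129 106 119 101 102  79 142 187 187 186 187 138 196 200 140
   56  69  66  66  60  37  84 188 199 181]
 [149 155 150 146 140 146 144 140 147 152 162 165 157 165 163 186 197 192
  180  69  50  39  51  85 183 199 198 159]]
```

```bash
cat >> h.py <<'E'
from scipy.spatial.transform import Rotation as Rn
def down(deg):  # tool y at angle deg, z down
    a=np.radians(deg); y=np.array([np.cos(a),np.sin(a),0]);z=np.array([0,0,-1.]);x=np.cross(y,z)
    return Rn.from_matrix(np.c_[x,y,z])
def rows(pos,rv,targets):
    R0=Rn.from_rotvec(rv)
    for p,deg in targets:
        l=R0.inv().apply(np.array(p,float)-pos)/40
        dr=(R0.inv()*down(deg)).as_rotvec()/np.radians(6)
        print(p,deg,"linear",l.round(3).tolist(),"dr",dr.round(2).tolist())
def state():
    from cell import robot
    s=robot.sense(); R=Rn.from_rotvec(s["orientation"]).as_matrix()
    print("t",round(s["time_s"],2),"pos",s["position"].round(1),"yang",np.degrees(np.arctan2(R[1,1],R[0,1])).round(1),"zdir",R[:,2].round(3),"F",s["contact_force"].round(1),"w",round(s["gripper_width"],1),"q",s["joint_positions"].round(2))
    return s
E
python3 - <<'E'
from h import *
s=state()
rows(np.array([162.5,629.35,231.3]),s["orientation"],[((330,470,240),50),((420,300,240),30),((425,120,220),15),((423,20,150),10),((423,20,52),10)])
E
```

```text
t 0.1 pos [162.5 628.7 230.3] yang 75.5 zdir [-0.    -0.002 -1.   ] F [-0.6 -0.9 -0.6] w 85.3 q [-1.05  0.5  -0.43  1.55  0.22  1.14 -0.21]
(330, 470, 240) 50 linear [-5.051, -2.811, -0.213] dr [-0.02, 0.0, 4.25]
(420, 300, 240) 30 linear [-8.292, -6.363, -0.206] dr [-0.02, 0.01, 7.59]
(425, 120, 220) 15 linear [-9.538, -10.688, 0.301] dr [-0.02, 0.01, 10.09]
(423, 20, 150) 10 linear [-10.115, -13.118, 2.056] dr [-0.02, 0.01, 10.92]
(423, 20, 52) 10 linear [-10.115, -13.113, 4.506] dr [-0.02, 0.01, 10.92]
```

Bearing candidates, in top-view pixels: the small bearing on the gauge plate at (214,217), the larger loose ring at (266,234), the sleeve at (156,184) and the yellow ring at (495,203). I take the small one on the gauge at (214,217). The close crop confirms it lies between the jaw and the anvil. The loupe handle is at (343,231), and the push lug is the dark block at (214,239).

servo_tool([
  {"linear":[-2.5,-1.4,-0.2],"dr":[0,0,2]},
  {"linear":[-5.05,-2.8,-0.2],"dr":[0,0,4.2]},
  {"linear":[-5.05,-2.8,-0.2],"dr":[0,0,4.2]},
  {"linear":[-5.05,-2.8,-0.2],"dr":[0,0,4.2]},
  {"linear":[-6.7,-4.6,-0.2],"dr":[0,0,6]},
  {"linear":[-8.3,-6.35,-0.2],"dr":[0,0,7.6]},
  {"linear":[-8.3,-6.35,-0.2],"dr":[0,0,7.6]},
  {"linear":[-9,-8.5,0],"dr":[0,0,9]},
  {"linear":[-9.5,-10.7,0.3],"dr":[0,0,10.1]},
  {"linear":[-9.5,-10.7,0.3],"dr":[0,0,10.1]},
  {"linear":[-10.1,-13.1,2],"dr":[0,0,10.9]},
  {"linear":[-10.1,-13.1,2],"dr":[0,0,10.9]},
  {"linear":[-10.1,-13.1,2],"dr":[0,0,10.9]},
  {"linear":[-10.1,-13.1,2],"dr":[0,0,10.9]},
], claw=1, force=30)

```text
time_s: 1.85
position: [422.7, 21.3, 151.3]
orientation: [-2.017, -2.408, -0.0]
contact_force: [-0.2, 0.0, 0.9]
gripper_width: -0.1
```

```bash
python3 - <<'E'
from h import *
from cell import robot
s=state()
rows(s["position"],s["orientation"],[((423,20,52),10),((440,23,52),10)])
for n in("scene","top"): cv2.imwrite(f"pics/{n}1.png",robot.camera(n)["image"])
E
```

```text
t 1.85 pos [422.7  21.3 151.3] yang 10.1 zdir [-0.  0. -1.] F [-0.2  0.   0.9] w -0.1 q [-0.2   0.18  0.09  2.18 -0.02  0.78  0.09]
(423, 20, 52) 10 linear [-0.035, 0.002, 2.483] dr [-0.0, -0.0, 0.02]
(440, 23, 52) 10 linear [-0.036, 0.433, 2.482] dr [-0.0, -0.0, 0.02]
```

View pics/scene1.png

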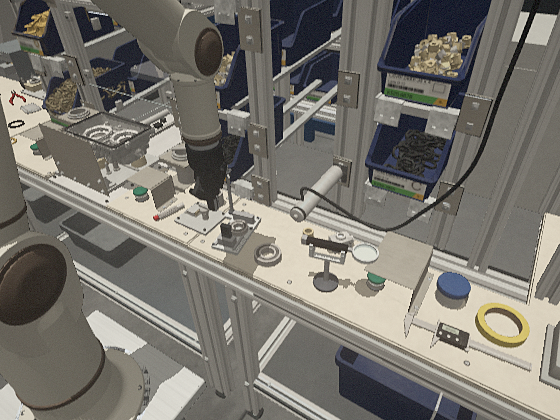

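The hand is seen left of the lug, in front of the gauge at about (207,195), and it is clear of everything. I lower it behind the lug and push.

servo_tool([
  {"linear":[-0.05,0,1.2]},
  {"linear":[-0.08,0,2.48]},
  {"linear":[-0.08,0,2.48]},
  {"linear":[-0.08,0.2,2.48]},
  {"linear":[-0.08,0.35,2.48]},
  {"linear":[-0.08,0.5,2.48]},
  {"linear":[-0.08,0.6,2.48]},
  {"linear":[-0.08,0.7,2.48]},
  {"linear":[-0.08,0.7,2.48]},
])

```text
invalid input at $.plan[0]: expected keys linear, dr
```

```bash
python3 - <<'E'
from h import *
from cell import robot
s=state()
im=robot.camera("top")["image"];s=robot.camera("scene")["image"]
cv2.imwrite("pics/a.png",np.hstack([cv2.resize(im[165:265,170:270],None,fx=4,fy=4),cv2.resize(s[175:275,180:280],None,fx=4,fy=4)]))
E
```

```text
t 1.95 pos [423.4  22.3 151.9] yang 10.2 zdir [ 0.001  0.001 -1.   ] F [-0.6 -0.2  0. ] w -0.2 q [-0.2   0.18  0.09  2.18 -0.02  0.78  0.09]
```

View pics/a.png

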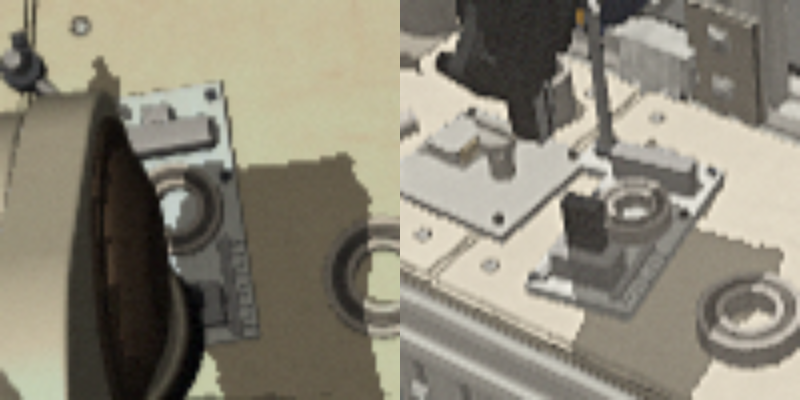

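servo_tool([
  {"linear":[-0.05,0,1.2],"dr":[0,0,0]},
  {"linear":[-0.08,0,2.48],"dr":[0,0,0]},
  {"linear":[-0.08,0,2.48],"dr":[0,0,0]},
  {"linear":[-0.08,0.2,2.48],"dr":[0,0,0]},
  {"linear":[-0.08,0.35,2.48],"dr":[0,0,0]},
  {"linear":[-0.08,0.5,2.48],"dr":[0,0,0]},
  {"linear":[-0.08,0.6,2.48],"dr":[0,0,0]},
  {"linear":[-0.08,0.7,2.48],"dr":[0,0,0]},
  {"linear":[-0.08,0.7,2.48],"dr":[0,0,0]},
])

```text
time_s: 3.18
position: [451.4, 22.8, 52.2]
orientation: [2.017, 2.408, 0.001]
contact_force: [0.4, 1.4, -0.0]
gripper_width: 0.2
```

```bash
python3 - <<'E'
from h import *
from cell import robot
s=state()
im=robot.camera("top")["image"];s=robot.camera("scene")["image"]
cv2.imwrite("pics/a2.png",np.hstack([cv2.resize(im[165:265,170:270],None,fx=4,fy=4),cv2.resize(s[175:275,180:280],None,fx=4,fy=4)]))
E
```

```text
t 3.17 pos [451.4  22.8  52.2] yang 10.1 zdir [ 0.001  0.    -1.   ] F [ 0.4  1.4 -0. ] w 0.2 q [-0.18  0.41  0.08  2.18 -0.06  0.56  0.12]
```

View pics/a2.png

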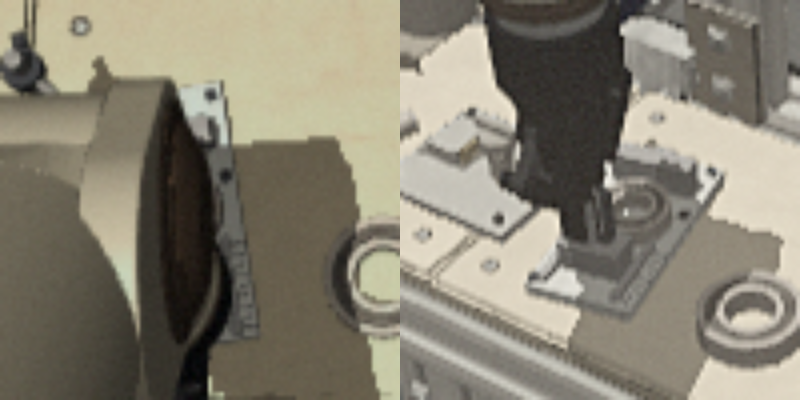

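The closed fingers stand at the back of the lug, and the jaw has begun to move. I keep pushing and watch the force.

servo_tool([
  {"linear":[0,0.08,0],"dr":[0,0,0]},
  {"linear":[0,0.16,0],"dr":[0,0,0]},
  {"linear":[0,0.24,0],"dr":[0,0,0]},
  {"linear":[0,0.3,0],"dr":[0,0,0]},
  {"linear":[0,0.3,0],"dr":[0,0,0]},
])

```text
time_s: 3.9
position: [462.8, 24.9, 52.0]
orientation: [2.017, 2.409, 0.0]
contact_force: [-0.9, 0.1, 0.4]
gripper_width: -0.1
```

```bash
python3 -c "
from h import *
state()"
```

```text
t 3.9 pos [462.8  24.9  52. ] yang 10.1 zdir [ 0.  0. -1.] F [-0.9  0.1  0.4] w -0.1 q [-0.18  0.43  0.08  2.15 -0.06  0.57  0.12]
```

servo_tool([
  {"linear":[0,0.07,0],"dr":[0,0,0]},
  {"linear":[0,0.14,0],"dr":[0,0,0]},
  {"linear":[0,0.15,0],"dr":[0,0,0]},
])

```text
time_s: 4.28
position: [466.5, 25.6, 51.8]
orientation: [-2.015, -2.406, 0.005]
contact_force: [-6.7, -1.0, 6.2]
gripper_width: -0.0
```

```bash
python3 - <<'E'
from h import *
from cell import robot
s=state()
im=robot.camera("top")["image"];s=robot.camera("scene")["image"]
cv2.imwrite("pics/a3.png",np.hstack([cv2.resize(im[165:265,170:270],None,fx=4,fy=4),cv2.resize(s[175:275,180:280],None,fx=4,fy=4)]))
E
```

```text
t 4.28 pos [466.5  25.6  51.8] yang 10.1 zdir [-0.004 -0.    -1.   ] F [-6.7 -1.   6.2] w -0.0 q [-0.18  0.43  0.08  2.14 -0.06  0.58  0.12]
```

View pics/a3.png

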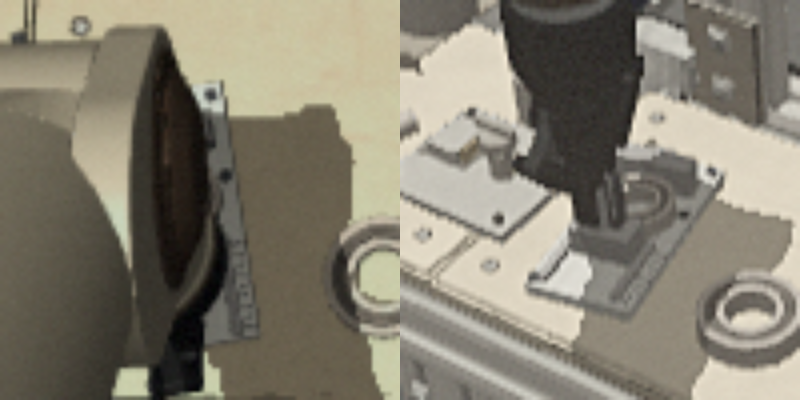

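servo_tool([
  {"linear":[0,0.05,0],"dr":[0,0,0]},
  {"linear":[0,0.1,0],"dr":[0,0,0]},
  {"linear":[0,0.1,0],"dr":[0,0,0]},
  {"linear":[0,0.1,0],"dr":[0,0,0]},
  {"linear":[0,0.1,0],"dr":[0,0,0]},
])

```text
time_s: 5.0
position: [466.6, 25.6, 51.1]
orientation: [-2.013, -2.402, 0.012]
contact_force: [-14.5, -2.4, 10.9]
gripper_width: 0.2
```

```bash
python3 -c "
from h import *
state()"
```

```text
t 5.0 pos [466.6  25.6  51.1] yang 10.1 zdir [-0.011 -0.001 -1.   ] F [-14.5  -2.4  10.9] w 0.2 q [-0.18  0.44  0.08  2.13 -0.06  0.59  0.12]
```

The jaw is firm at 14.5 N with no further travel. I back off, rise, and look.

servo_tool([
  {"linear":[0,0.1,0],"dr":[0,0,0]},
  {"linear":[0,0,0],"dr":[0,0,0]},
  {"linear":[0,-0.4,0],"dr":[0,0,0]},
  {"linear":[0,-0.7,0],"dr":[0,0,0]},
  {"linear":[0,-0.7,-1.2],"dr":[0,0,0]},
  {"linear":[0,-0.7,-2.5],"dr":[0,0,0]},
  {"linear":[0,-0.7,-4],"dr":[0,0,0]},
  {"linear":[1.6,-0.7,-4.1],"dr":[0,0,0]},
  {"linear":[3.1,-0.6,-4.1],"dr":[0,0,0]},
  {"linear":[4.6,-0.5,-4.1],"dr":[0,0,0]},
  {"linear":[5,-0.3,-4.1],"dr":[0,0,0]},
  {"linear":[5,-0.3,-4.1],"dr":[0,0,0]},
], claw=0)

```text
time_s: 6.5
position: [426.3, 222.6, 216.3]
orientation: [2.014, 2.411, 0.002]
contact_force: [0.0, -0.0, 0.8]
gripper_width: 85.5
```

```bash
python3 - <<'E'
from h import *
from cell import robot
s=state()
d={n:robot.camera(n) for n in("top","scene")}
pickle.dump(d,open("cam1.pkl","wb"))
im=d["top"]["image"];s=d["scene"]["image"]
cv2.imwrite("pics/full1.png",im)
cv2.imwrite("pics/a4.png",np.hstack([cv2.resize(im[165:265,165:265],None,fx=4,fy=4,interpolation=2),cv2.resize(s[165:265,180:280],None,fx=4,fy=4,interpolation=2)]))
E
```

```text
t 6.5 pos [426.3 222.6 216.3] yang 10.2 zdir [ 0.001  0.001 -1.   ] F [ 0.  -0.   0.8] w 85.5 q [-0.48  0.19 -0.06  1.99  0.01  0.96 -0.37]
```

View pics/a4.png

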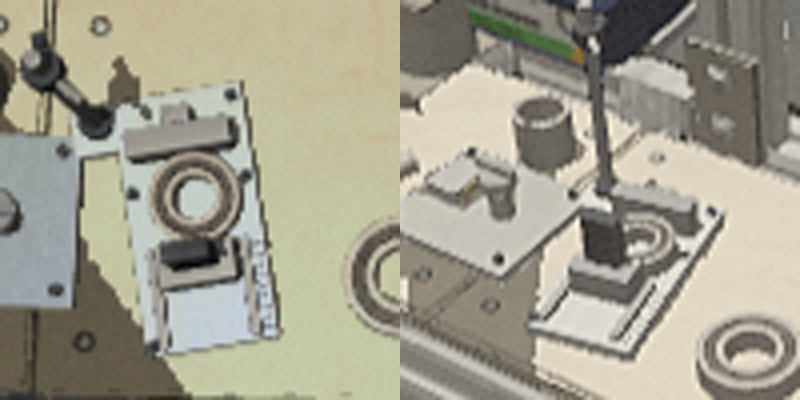

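View pics/full1.png

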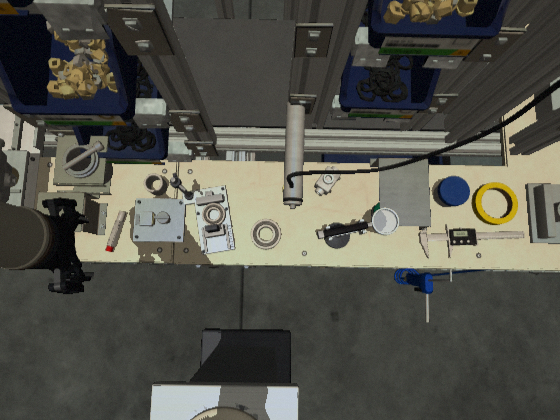

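Both views show the jaw shut on the bearing and the bearing touching the anvil. I now measure the bearing axis and the loupe more exactly.

```bash
python3 - <<'E'
from h import *
d=load("cam1.pkl");T=d["top"];S=d["scene"]
def fit(c,box,name,zs,thr):
    x0,y0,x1,y1=box;k=8
    im=cv2.resize(c["image"][y0:y1,x0:x1],None,fx=k,fy=k,interpolation=cv2.INTER_CUBIC)
    g=cv2.cvtColor(im,cv2.COLOR_BGR2GRAY); m=(g<thr).astype(np.uint8)*255
    cs,h=cv2.findContours(m,cv2.RETR_CCOMP,cv2.CHAIN_APPROX_NONE)
    vis=im.copy()
    for i,q in enumerate(cs):
        if len(q)<60 or cv2.contourArea(q)<500: continue
        e=cv2.fitEllipse(q); p=((e[0][0]+.5)/k-.5+x0,(e[0][1]+.5)/k-.5+y0)
        print(name,i,h[0][i][3],np.round(p,2),"axes px",np.round(np.array(e[1])/k,1),[np.round(onz(c,p,z)[:2],1).tolist() for z in zs])
        cv2.ellipse(vis,e,(0,0,255),1)
    cv2.imwrite(f"pics/fit_{name}.png",vis)
fit(T,(199,198,231,230),"tb",[27],125)
fit(S,(222,210,252,240),"sb",[27],110)
fit(T,(355,195,405,245),"tl",[127],150)
E
```

```text
tb 2 -1 [223.67 226.91] axes px [2.5 6.6] [[491.6, 12.3]]
tb 5 -1 [213.51 214.07] axes px [10.9 11.7] [[520.3, 36.1]]
tb 7 -1 [213.94 216.17] axes px [21.2 27.9] [[515.6, 35.0]]
tb 9 7 [212.87 213.82] axes px [14.4 14.7] [[520.8, 37.6]]
tb 10 -1 [228.58 207.72] axes px [ 1.5 11.4] [[535.4, 2.8]]
tb 12 -1 [212.77 202.02] axes px [ 5.  26.5] [[547.8, 38.9]]
sb 2 -1 [248.67 236.52] axes px [ 1.6 10.5] [[496.2, -13.5]]
sb 4 -1 [235.6 231.3] axes px [13.7 27. ] [[495.1, 27.8]]
sb 8 -1 [235.78 220.8 ] axes px [19.3 26. ] [[529.5, 53.4]]
tl 6 -1 [383.64 221.15] axes px [24.3 26.2] [[496.4, -318.6]]
tl 7 -1 [383.02 215.41] axes px [33.6 54.4] [[508.0, -317.7]]
```

View pics/fit_tb.png

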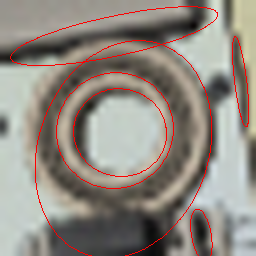

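View pics/fit_tl.png

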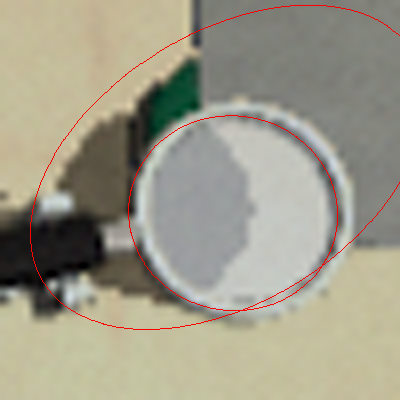

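```bash
python3 - <<'E'
from h import *
s=state()
rows(s["position"],s["orientation"],[((445,20,225),11),((475,-150,225),11),((481.5,-240.5,200),11),((481.5,-240.5,150),11)])
E
```

```text
t 6.6 pos [426.1 219.7 215.9] yang 10.0 zdir [ 0.    -0.001 -1.   ] F [-0.3 -0.6 -0.4] w 85.8 q [-0.48  0.18 -0.06  1.99  0.01  0.96 -0.37]
(445, 20, 225) 11 linear [-5.0, -0.402, -0.222] dr [-0.0, 0.01, -0.17]
(475, -150, 225) 11 linear [-9.315, -0.402, -0.219] dr [-0.0, 0.01, -0.17]
(481.5, -240.5, 200) 11 linear [-11.571, -0.634, 0.408] dr [-0.0, 0.01, -0.17]
(481.5, -240.5, 150) 11 linear [-11.57, -0.634, 1.658] dr [-0.0, 0.01, -0.17]
```

servo_tool([
  {"linear":[-1.2,-0.2,-0.2],"dr":[0,0,0]},
  {"linear":[-2.5,-0.4,-0.25],"dr":[0,0,0]},
  {"linear":[-3.8,-0.4,-0.25],"dr":[0,0,0]},
  {"linear":[-5.1,-0.4,-0.25],"dr":[0,0,0]},
  {"linear":[-6.4,-0.4,-0.25],"dr":[0,0,0]},
  {"linear":[-7.7,-0.4,-0.25],"dr":[0,0,-0.1]},
  {"linear":[-9,-0.4,-0.25],"dr":[0,0,-0.15]},
  {"linear":[-10.3,-0.5,-0.1],"dr":[0,0,-0.15]},
  {"linear":[-11.57,-0.63,0.4],"dr":[0,0,-0.15]},
  {"linear":[-11.57,-0.63,0.8],"dr":[0,0,-0.15]},
  {"linear":[-11.57,-0.63,0.8],"dr":[0,0,-0.15]},
  {"linear":[-11.57,-0.63,0.8],"dr":[0,0,-0.15]},
], claw=0)

```text
time_s: 8.1
position: [481.9, -237.8, 184.5]
orientation: [-1.997, -2.425, -0.001]
contact_force: [-0.0, 0.0, 0.5]
gripper_width: 85.6
```

```bash
python3 - <<'E'
from h import *
from cell import robot
s=state()
rows(s["position"],s["orientation"],[((481.5,-240.5,150),11),((481.5,-240.5,105),11)])
im=robot.camera("top")["image"];s=robot.camera("scene")["image"]
cv2.imwrite("pics/b.png",np.hstack([cv2.resize(im[165:265,290:390],None,fx=4,fy=4,interpolation=2),cv2.resize(s[200:300,280:380],None,fx=4,fy=4,interpolation=2)]))
E
```

```text
t 8.1 pos [ 481.9 -237.8  184.5] yang 11.1 zdir [ 0.     0.001 -1.   ] F [-0.   0.   0.5] w 85.6 q [ 0.16  0.33  0.3   1.9  -0.12  0.93  0.71]
(481.5, -240.5, 150) 11 linear [-0.065, -0.024, 0.861] dr [0.0, -0.0, 0.01]
(481.5, -240.5, 105) 11 linear [-0.065, -0.025, 1.986] dr [0.0, -0.0, 0.01]
```

View pics/b.png

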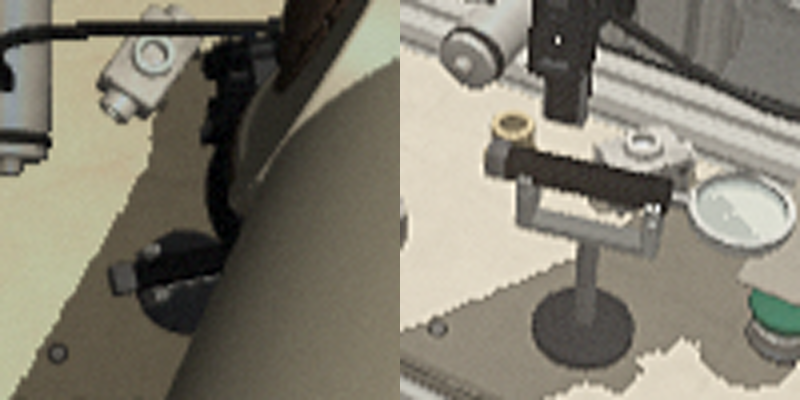

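```bash
python3 - <<'E'
from h import *
from cell import robot
d=load("cam1.pkl");S=d["scene"]
for k in(-50,-42,0,42,50): print(k,proj(S,(481.9+k*.98,-237.8+k*.19,195)).round(1))
print(proj(S,(481.5,-240.5,122)))
c=robot.camera("scene");cv2.imwrite("pics/b2.png",c["image"][100:320,200:480])
E
```

```text
-50 [320.1 232.9]
-42 [321.2 230.4]
0 [327.2 217.6]
42 [332.7 205.7]
50 [333.7 203.6]
[326.63396147 244.12332818]
```

View pics/b2.png

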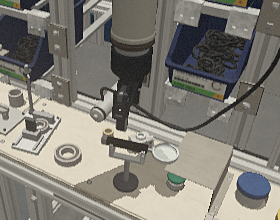

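The scene view shows the near finger at (322,230), where the projected hand should be, and the hand stands over the handle. I go down and grip.

servo_tool([
  {"linear":[-0.06,-0.02,0.5],"dr":[0,0,0]},
  {"linear":[-0.06,-0.02,1],"dr":[0,0,0]},
  {"linear":[-0.06,-0.02,1.5],"dr":[0,0,0]},
  {"linear":[-0.06,-0.02,1.8],"dr":[0,0,0]},
  {"linear":[-0.06,-0.02,1.98],"dr":[0,0,0]},
  {"linear":[-0.06,-0.02,1.98],"dr":[0,0,0]},
  {"linear":[-0.06,-0.02,1.98],"dr":[0,0,0]},
])

```text
time_s: 9.12
position: [482.2, -241.4, 105.5]
orientation: [1.997, 2.424, 0.001]
contact_force: [-0.2, -0.8, -0.4]
gripper_width: 85.6
```

```bash
python3 - <<'E'
from h import *
from cell import robot
s=state()
c=robot.camera("scene");cv2.imwrite("pics/b3.png",cv2.resize(c["image"][180:300,270:400],None,fx=5,fy=5,interpolation=2))
E
```

```text
t 9.12 pos [ 482.2 -241.4  105.5] yang 11.0 zdir [ 0.001 -0.    -1.   ] F [-0.2 -0.8 -0.4] w 85.6 q [ 0.19  0.45  0.27  1.95 -0.17  0.76  0.75]
```

View pics/b3.png

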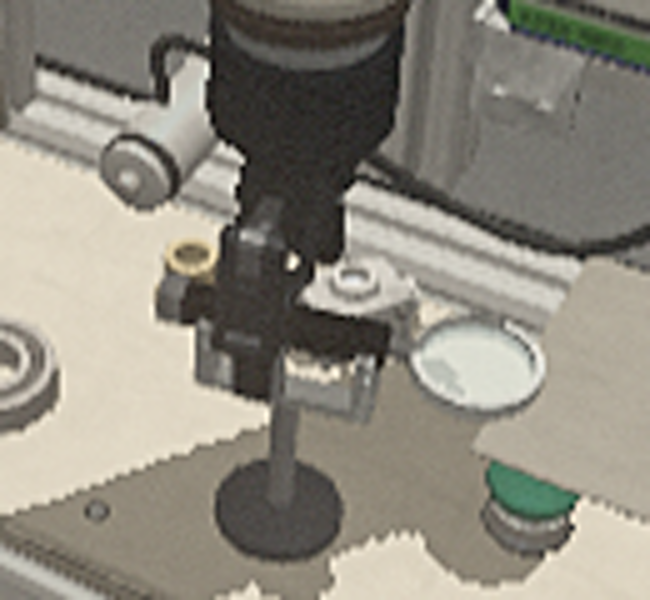

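servo_tool([
  {"linear":[0,0,0],"dr":[0,0,0]},
  {"linear":[0,0,0],"dr":[0,0,0]},
  {"linear":[0,0,0],"dr":[0,0,0]},
  {"linear":[0,0,0],"dr":[0,0,0]},
  {"linear":[0,0,0],"dr":[0,0,0]},
  {"linear":[0,0,0],"dr":[0,0,0]},
  {"linear":[0,0,0],"dr":[0,0,0]},
  {"linear":[0,0,0],"dr":[0,0,0]},
], claw=1, force=60)

```text
time_s: 10.18
position: [480.8, -241.2, 105.1]
orientation: [-1.997, -2.424, 0.001]
contact_force: [-4.7, 0.7, 5.1]
gripper_width: 12.9
```

```bash
python3 - <<'E'
from h import *
from cell import robot
s=state()
c=robot.camera("scene");cv2.imwrite("pics/b4.png",cv2.resize(c["image"][180:300,270:400],None,fx=5,fy=5,interpolation=2))
E
```

```text
t 10.18 pos [ 480.8 -241.2  105.1] yang 11.0 zdir [-0.001  0.    -1.   ] F [-4.7  0.7  5.1] w 12.9 q [ 0.19  0.45  0.27  1.95 -0.17  0.77  0.76]
```

View pics/b4.png

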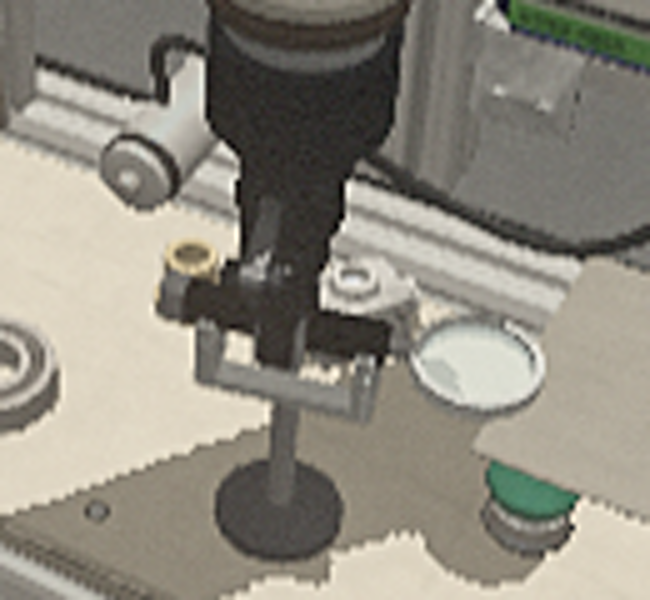

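The fingers are closed at 12.9 mm on the handle, between the forks. I lift straight up.

servo_tool([
  {"linear":[0,0,-0.15],"dr":[0,0,0]},
  {"linear":[0,0,-0.4],"dr":[0,0,0]},
  {"linear":[0,0,-0.8],"dr":[0,0,0]},
  {"linear":[0,0,-1.4],"dr":[0,0,0]},
  {"linear":[0,0,-2],"dr":[0,0,0]},
  {"linear":[0,0,-2.5],"dr":[0,0,0]},
  {"linear":[0,0,-2.5],"dr":[0,0,0]},
  {"linear":[0,0,-2.5],"dr":[0,0,0]},
])

```text
time_s: 11.22
position: [481.6, -240.9, 204.8]
orientation: [-1.998, -2.425, -0.0]
contact_force: [0.6, 0.2, -0.8]
gripper_width: 12.6
```

```bash
python3 - <<'E'
from h import *
from cell import robot
s=state()
d={n:robot.camera(n) for n in("top","scene")};pickle.dump(d,open("cam2.pkl","wb"))
cv2.imwrite("pics/b5.png",np.hstack([cv2.resize(d["scene"]["image"][150:270,270:390],None,fx=3.3,fy=3.3,interpolation=2),cv2.resize(d["top"]["image"][160:280,300:420],None,fx=3.3,fy=3.3,interpolation=2)]))
# final target: lens over bearing
b=np.array([520.8,37.3]); 
for rot in(0,15,25):
    a=np.radians(-79+rot); g=b-83*np.array([np.cos(a),np.sin(a)]); print(rot,g.round(1),np.hypot(*g).round())
E
```

```text
t 11.22 pos [ 481.6 -240.9  204.8] yang 11.0 zdir [ 0.  0. -1.] F [ 0.6  0.2 -0.8] w 12.6 q [ 0.16  0.31  0.3   1.88 -0.11  0.97  0.71]
0 [505.  118.8] 519.0
15 [484.4 111.9] 497.0
25 [472.  104.4] 483.0
```

View pics/b5.png

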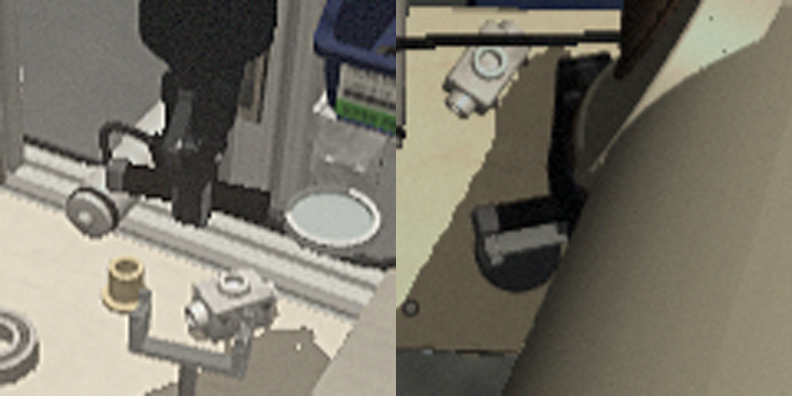

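```bash
python3 - <<'E'
from h import *
d=load("cam2.pkl");S=d["scene"]
print("lens pred",proj(S,(497,-322,221.7)))
k=6;im=cv2.resize(S["image"][195:240,345:400],None,fx=k,fy=k,interpolation=2)
cv2.imwrite("pics/l.png",im)
s=state()
a=np.radians(-79+20); g=np.array([520.8,37.3])-83*np.array([np.cos(a),np.sin(a)]); print(g)
rows(s["position"],s["orientation"],[((452,-240,225),11),((452,0,225),20),((g[0],g[1],210),31)])
E
```

```text
lens pred [370.08750784 216.80348126]
t 11.32 pos [ 481.1 -240.8  204.1] yang 11.0 zdir [-0.001  0.001 -1.   ] F [-0.8 -0.2 -1. ] w 13.2 q [ 0.16  0.31  0.3   1.88 -0.11  0.97  0.71]
[478.05183978 108.44488596]
(452, -240, 225) 11 linear [0.159, -0.71, -0.523] dr [-0.01, -0.01, 0.0]
(452, 0, 225) 20 linear [6.048, 0.437, -0.519] dr [-0.01, -0.01, -1.5]
(np.float64(478.05183978246544), np.float64(108.44488595827532), 210) 31 linear [8.585, 1.595, -0.143] dr [-0.01, -0.01, -3.33]
```

View pics/l.png

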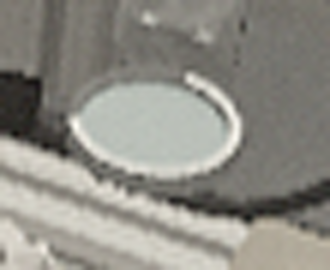

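The lens in the scene view is centred at about (371,216), and the prediction was (370,217). So it came up level and did not slip. I carry it to above the gauge.

servo_tool([
  {"linear":[0.1,-0.4,-0.3],"dr":[0,0,0]},
  {"linear":[0.16,-0.7,-0.5],"dr":[0,0,0]},
  {"linear":[0.9,-0.6,-0.5],"dr":[0,0,0]},
  {"linear":[2,-0.4,-0.5],"dr":[0,0,-0.3]},
  {"linear":[3.1,-0.1,-0.5],"dr":[0,0,-0.7]},
  {"linear":[4.2,0.1,-0.5],"dr":[0,0,-1]},
  {"linear":[5.2,0.3,-0.5],"dr":[0,0,-1.3]},
  {"linear":[6,0.45,-0.5],"dr":[0,0,-1.6]},
  {"linear":[6.9,0.8,-0.4],"dr":[0,0,-2.2]},
  {"linear":[7.8,1.2,-0.3],"dr":[0,0,-2.8]},
  {"linear":[8.4,1.5,-0.2],"dr":[0,0,-3.2]},
  {"linear":[8.58,1.6,-0.15],"dr":[0,0,-3.33]},
  {"linear":[8.58,1.6,-0.15],"dr":[0,0,-3.33]},
  {"linear":[8.58,1.6,-0.15],"dr":[0,0,-3.33]},
  {"linear":[8.58,1.6,-0.15],"dr":[0,0,-3.33]},
])

```text
time_s: 13.2
position: [478.9, 106.7, 211.1]
orientation: [1.55, 2.732, -0.0]
contact_force: [-0.6, -0.1, -0.6]
gripper_width: 12.7
```

```bash
python3 - <<'E'
from h import *
from cell import robot
s=state()
d={n:robot.camera(n) for n in("top","scene")};pickle.dump(d,open("cam3.pkl","wb"))
cv2.imwrite("pics/c.png",np.hstack([cv2.resize(d["scene"]["image"][130:250,180:300],None,fx=3.3,fy=3.3,interpolation=2),cv2.resize(d["top"]["image"][150:270,160:280],None,fx=3.3,fy=3.3,interpolation=2)]))
print(proj(d["top"],(520.8,37.3,227)),proj(d["scene"],(520.8,37.3,227)))
rows(s["position"],s["orientation"],[((478,108.4,145),31),((478,108.4,129),31)])
E
```

```text
t 13.2 pos [478.9 106.7 211.1] yang 30.9 zdir [ 0. -0. -1.] F [-0.6 -0.1 -0.6] w 12.7 q [-0.29  0.21  0.02  1.98 -0.    0.96  0.27]
[197.06007942 196.23238235] [231.04872184 160.25423522]
(478, 108.4, 145) 31 linear [0.05, 0.002, 1.652] dr [-0.0, 0.0, -0.02]
(478, 108.4, 129) 31 linear [0.05, 0.002, 2.052] dr [-0.0, 0.0, -0.02]
```

View pics/c.png

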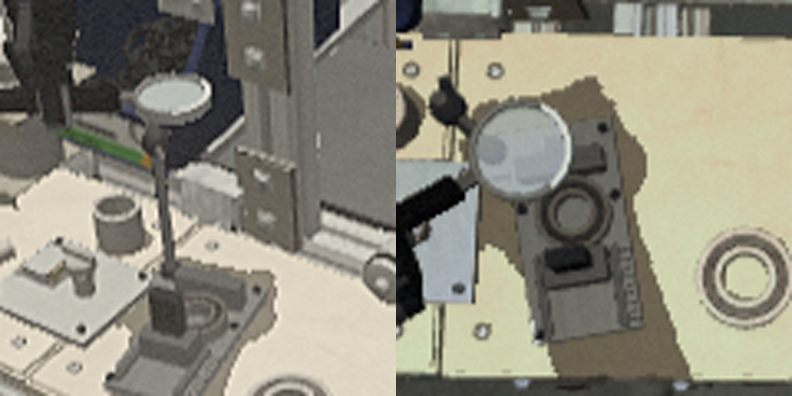

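The lens lies at top px (198,196) and scene px (232,159), within about 1.5 px of the point above the bearing axis. I lower it.

servo_tool([
  {"linear":[0.05,0,0.4],"dr":[0,0,0]},
  {"linear":[0.05,0,0.8],"dr":[0,0,0]},
  {"linear":[0.05,0,1.2],"dr":[0,0,0]},
  {"linear":[0.05,0,1.55],"dr":[0,0,0]},
  {"linear":[0.05,0,1.85],"dr":[0,0,0]},
  {"linear":[0.05,0,2.05],"dr":[0,0,0]},
  {"linear":[0.05,0,2.05],"dr":[0,0,0]},
  {"linear":[0.05,0,2.05],"dr":[0,0,0]},
  {"linear":[0.05,0,2.05],"dr":[0,0,0]},
])

```text
time_s: 14.42
position: [478.3, 109.8, 129.4]
orientation: [1.547, 2.734, 0.001]
contact_force: [0.3, -0.1, -0.5]
gripper_width: 13.1
```

```bash
python3 - <<'E'
from h import *
from cell import robot
s=state()
d={n:robot.camera(n) for n in("top","scene")};pickle.dump(d,open("cam4.pkl","wb"))
cv2.imwrite("pics/d.png",np.hstack([cv2.resize(d["scene"]["image"][155:235,190:270],None,fx=5,fy=5,interpolation=2),cv2.resize(d["top"]["image"][165:245,165:245],None,fx=5,fy=5,interpolation=2)])[:, :800])
for z in(151,146):print(z,proj(d["top"],(520.8,37.3,z)),proj(d["scene"],(520.8,37.3,z)))
E
```

```text
t 14.43 pos [478.3 109.8 129.4] yang 31.0 zdir [ 0.001  0.    -1.   ] F [ 0.3 -0.1 -0.5] w 13.1 q [-0.29  0.32  0.01  2.05 -0.01  0.77  0.27]
151 [204.06713516 203.97176534] [234.1456081  186.57852125]
146 [204.48129784 204.42921333] [234.33917656 188.22390028]
```

View pics/d.png

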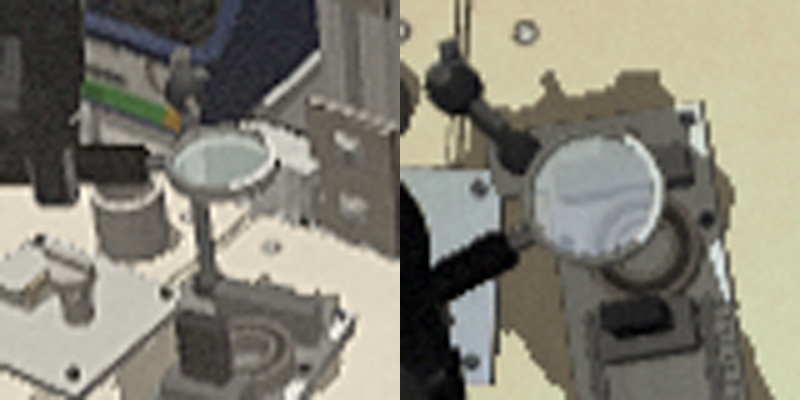

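```bash
python3 - <<'E'
from h import *
d=load();T=d["top"];S=d["scene"]
print("cap",tri(T,(172.4,179.3),S,(225.5,165.15)))
print("pin end upper edge",tri(T,(184.6,189.9),S,(228.4,177.9)))
print("pin start upper edge",tri(T,(179.6,185),S,(227.4,173.7)))
d=load("cam4.pkl");T=d["top"];S=d["scene"]
def ell(c,x0,y0,x1,y1):return
print("lens",tri(T,(203.5,203.9),S,(234,187)))
g=cv2.cvtColor(S["image"],cv2.COLOR_BGR2GRAY)
cv2.imwrite("pics/e.png",cv2.resize(S["image"][172:202,216:252],None,fx=20,fy=20,interpolation=0))
cv2.imwrite("pics/e2.png",cv2.resize(T["image"][170:222,168:222],None,fx=11,fy=11,interpolation=0))
E
```

```text
cap (array([564.08762919,  96.24458009, 171.1538262 ]), np.float64(0.23600447072959715))
pin end upper edge (array([548.79638499,  77.55443385, 146.87850703]), np.float64(0.4593090644328524))
pin start upper edge (array([557.29300498,  86.75228632, 151.88173362]), np.float64(0.5885804000019206))
lens (array([521.40371995,  38.66279086, 148.8484436 ]), np.float64(0.29410189574590917))
```

View pics/e.png

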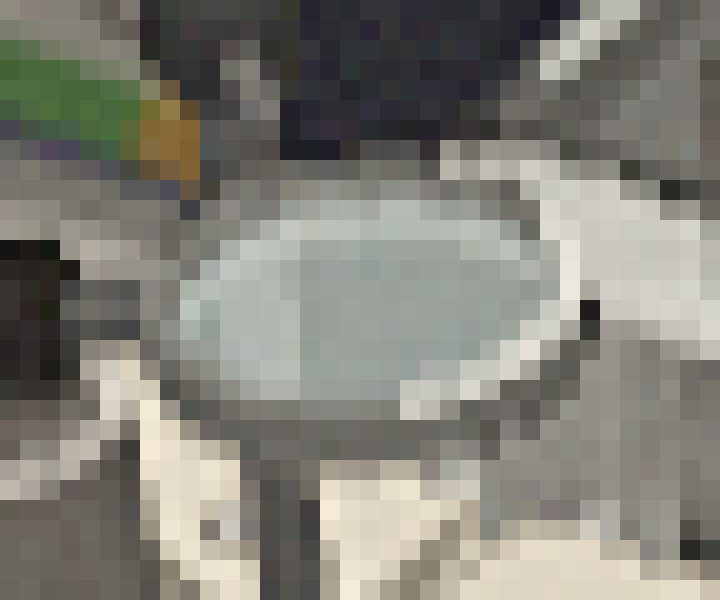

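View pics/e2.png

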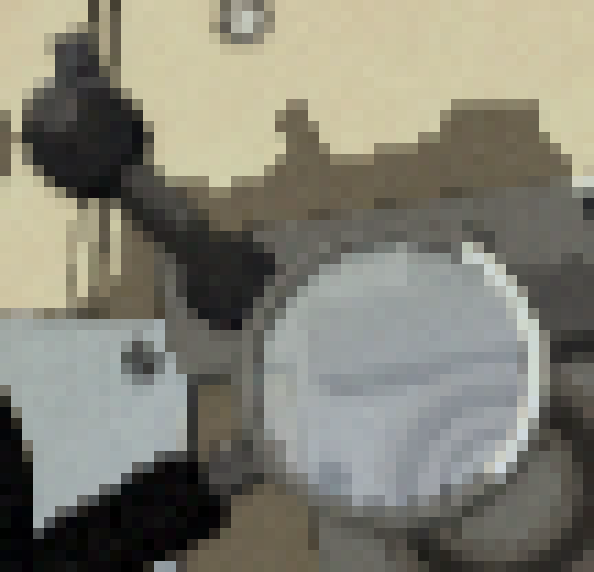

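The final views show the lens over the bearing, triangulated at about (521,39) against the bearing axis at (521,37). The lens height is about 146 to 148 mm, the pin axis is at about 146 mm, and the pointer has not moved. I hand in.

```bash
python3 - <<'E'
from h import *
s=state(); print(abs(s["dq"]).max())
from cell import robot
print(robot.sign_off())
E
```

```text
t 14.53 pos [478.2 109.7 129.3] yang 31.0 zdir [ 0.001  0.    -1.   ] F [-0.8 -0.3 -1.1] w 12.9 q [-0.29  0.32  0.01  2.05 -0.01  0.77  0.27]
0.0028742999746391587
the job is handed in; nothing more can be done
None
```

The jaw is shut on the bearing and the loupe is held still and level over it. I handed the job in at 14.5 s; sign-off gave no verdict.

- **Jaw:** I pushed the lug with closed fingers until it stopped. The push held at about 14.5 N with no further travel. The pictures afterwards showed the bearing touching both the jaw and the anvil.
- **Loupe:** I gripped it by the handle at 60 N (12.9 mm opening), lifted it straight up and carried it over the bearing. The tool points straight down, and joint speeds were under 0.003 rad/s at the end.
- **Lens centring:** the lens triangulates to about (521, 39) mm, and the bearing axis measures (521, 37) mm, so they are about 1–2 mm apart.
- **Lens height:** the arm's pose puts the lens centre at 146 mm. Triangulation gave 149 mm, but the same measurement read about 3 mm high when the loupe was on its rest at a known height.
- **Pointer height:** this is the least certain number. The pin spans only a few pixels, and different edges gave 144 to 149 mm, so I used 146 mm.
- **Pointer and bystanders:** the pointer looks unmoved in the pictures. I kept clear of the sleeve, bush and valve block and saw no contact, but I did not re-measure them at the end.

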